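Wedge the sagging spice shelf level

TASK

The front of the little spice shelf hangs down. Pick up the orange wedge and push it, thin end first and straight in, under the round foot at the middle of the shelf's front edge, until the shelf stands level and is held tight up against its stops. Push gently so as not to damage the foot, do not touch the shelf or its stand with the gripper, leave the other things alone, and leave the wedge in place on the worktop.

Things in the scene. Friction and masses are not known exactly. Their poses are not given: they have to be found in the camera images.
- stand: Dark steel stand screwed to the worktop, 225 mm deep (x), 288 wide (y), 52 high; origin on the worktop under its middle. Its x axis points from the shelf's open front to the pivot at the rear, so the wedge goes in along its +x. In its frame the shelf's front edge is at x = -100 mm, the foot's middle at x = -90 mm, y = 0, the side cheeks at y = +-119 mm.
- shelf: Pale wooden board 200 x 222 x 14 mm with three jars fixed near its rear; origin at the middle of its rear pivot, 39 mm over the worktop, x towards the rear, z out of its upper face (vertical when level). At first its front hangs about 0.075 rad (15 mm) low on rest pegs; its underside is then about 17 mm over the worktop at the front edge, 32 mm when level.
- front_edge (a point): Middle of the upper front edge of the shelf, axes as the shelf's: about 31 mm over the worktop when hanging, 46 mm when level. Two worn steel lips on the stand at the front corners (tops 52 mm over the worktop) are its stops: the shelf meets them anywhere within 2.2 mm (0.011 rad) of exactly level, and then hardly moves, so its pose does not show how tight it is.
- foot_top (a point): Point on the shelf's underside, 10 mm behind the middle of the front edge, where the foot is screwed in. The foot is a black rubber ball 18 mm across; how far it is screwed out is not measured: its lowest point is 9 to 12 mm below this point, 3.5 to 11 mm over the worktop when the shelf hangs, 18 to 25 mm when level. Pressed with more than 18 N the foot is damaged.
- wedge_heel (a point): Middle of the place to grip the orange plastic wedge, 14 mm up, 15 mm from its thick end. The wedge is 135 mm long, 30 mm wide, 70 g, flat below; its x axis points to the thin end, z up. The heel is 28 mm high over 45 mm from the thick end, then the top slopes evenly down over 90 mm to 3 mm at the thin end. Grip across the 30 mm width (y axis).
- wedge_tip (a point): Middle of the wedge's thin end, on its underside, 120 mm from wedge_heel along the wedge's x axis.
- wedge: The wedge; origin mid-underside. While driven, the level push needed is 1 to 1.7 times the load on the foot: 3 to 6 N while the shelf rises; at the stops it climbs a few N per mm. A push that ends at about 13 N is right: wedge and foot must press on each other with 5 N or more after it is let go. Pressing down adds friction. Ease off before letting go; it then holds, losing a little load.
- tin: Food tin 58 mm across, 72 mm high, bystander; origin at the middle of its underside.
- timer: Red and white kitchen timer 65 mm across, 56 mm high, bystander; origin under its middle.
- coffee_pod: White coffee pod with a dark lid, 51 mm, bystander; origin under its middle.

How it is judged:
By the outcome, as a careful person would: the job done as asked, in the order asked, and still so for the second after the job is handed in, with the robot touching nothing.
It also fails if it takes over 67 s, if anything falls off the work surface, if the arm or the gripper's body presses on something with over 40 N, if the wrist force passes 120 N, or if a joint passes its speed limit or range.

ROBOT

A 6-joint arm with a two-finger parallel gripper is mounted at the origin on a cart in front of the work surface, level with it; the furniture and walls round the work are solid. World frame = base frame: x ahead of the robot, y to its left, z up, the work surface at z = 0. Lengths are in m, angles in rad, forces in N, time in s.
With the tool pointing down it reaches from about 0.375 to 0.9 m from the base axis. Payload 3.1 kg.
Tool frame: the origin (TCP) lies midway between the tips of the shut fingers; the grasp point (between the pads) lies 19 mm behind it (manip.grasp_offset is the distance from the TCP to the grasp point, in m); z points along the fingers, y is the line along which they close (so a half turn about z gives the same grasp; the last joint's range is limited). The gripper opens to 85 mm and grips with 20 to 120 N. Pads are 22 mm wide; open, the fingers measure 114 mm over their backs; the gripper's body (76 mm by 85 mm) begins 54 mm behind the grasp point. The pads swing forward as they close: fully open they stand 13 mm farther back than shut.
Start: joints at [1.135, 0.527, 1.433, -0, 1.181, -0.178], TCP at [0.159, 0.604, 0.231] pointing down, gripper open.
Joint ranges: [-3.08, 3.08], [-0.75, 2.2], [0.22, 2.44], [-1.43, 4.57], [0, 2.65], [-2.85, 2.85]. Speed limits (rad/s): [2.79, 2.79, 3.14, 3.14, 3.14, 3.14].

INTERFACE

Orientations are given as a unit quaternion [x, y, z, w].
In Python, from station import sensors, cams, order, manip gives the robot as it stands.
- The arm moves only by the tool move_arm, never from a script. Its argument "targets" is a list of rows, each an object of numbers: "dx", "dy", "dz": the shift along the world's x, y, z normalised to -1 to 1, where 1 is 25 mm; "rx", "ry", "rz": the turn, a rotation vector about the world's x, y, z normalised to -1 to 1, where 1 is 30 degrees. A call has exactly 10 rows; each row shifts and turns the commanded pose from where the row before left it; what a row does not reach is not made up. A row lasts 1/8 s, in which the tool goes at most 62.5 mm and 10.7 degrees, less where a joint would pass 70% of its speed; a pose out of reach is approached as far as the arm can. A call with a number of a shift or a turn outside -1 to 1 is refused whole. A call with a gripper value outside its range is refused whole. "claw" is the opening in per cent of the stroke, from 0 (shut) to 100 (fully open), set as the call begins (left out, the last holds). The fingers move at their own pace and stop on an object; "newtons" is the grip in N (left out, the last holds). Time passes only in rows, so rows that do not move let the fingers close, or fill a call up. It gives the time, the measured TCP pose, the force, the opening and the grip force at its end, in the units of the state.
- sensors.sense(): the state, without advancing time (a new reading comes with each control period).
- cams.snapshot(name): name is "side" or "top"; returns the picture (400x640x3 uint8, red, green, blue); there is no depth.
- cams.camera_model(name): a dict with "fx", "fy", "cx", "cy" (pixels), "distortion" ([k1, k2, p1, p2, k3] as OpenCV has them; the pictures are not rectified), "extrinsics" (4x4, takes a point from world to camera coordinates). Camera axes: x right, y down, z forward; pixel columns grow to the right and rows downward; lengths in m; the calibration is good to about 2 mm. A picture is of the moment at which its call begins. camera_model takes no time and is no camera call.
- order.sign_off(): hands the job in; it is judged then, once.
The state is a dict: "t": time; "q": joint angles; "qd": joint speeds; "tau": joint torques, N m; "tcp_pos": TCP position; "tool_rot": TCP orientation; "force": force on the tool from outside, world axes, zero at the start; "ft_torque": the same for the moment, N m; "finger_gap": opening from 0.0 (shut) to 1.0 (fully open); "gripper_force": force on a finger pad.
Only numpy, scipy, OpenCV 4.12 (cv2) and the standard library are available. Lean on these libraries where they do the work, as an engineer would, in place of code of your own. Each camera call takes 0.05 s, during which the arm holds its last target. There are 200 camera calls.

## Working session

There is one attempt and no reset: what is moved stays moved. The work goes in short steps, Python scripts to look and compute and a tool call to move; the robot and the scene stay as the last step left them, time stands still between calls to the robot, and variables do not carry over. Pictures are saved under pics/ and viewed, at most 10 in all, crops included, and the job is handed in when it is done.

Besides the shell and the picture viewer there is one more tool, called after "Emit:" as name(argument=value, ...), one argument or row to a line, values as JSON. move_arm: Moves the arm, as the interface text tells. Scaled input: -1 to 1 covers 25 mm each way for a shift and 30 degrees each way for a turn. Its arguments: {"type":"object","properties":{"targets":{"type":"array"},"claw":{"type":"number"},"newtons":{"type":"number"}},"required":["targets"]}

```bash
mkdir -p pics; ls; python3 - <<'E'
from station import sensors,cams,order,manip
import cv2,numpy as np
for n in("top","side"):
    im=cams.snapshot(n); cv2.imwrite(f"pics/{n}0.png",im[:,:,::-1]); 
    m=cams.camera_model(n); print(n,m)
print(manip.grasp_offset,sensors.sense())
E
```

```text
pics
top {'fx': 512.7130903517465, 'fy': 512.7130903517465, 'cx': 321.99072568404756, 'cy': 200.69948714205248, 'distortion': array([0.00913002, 0.        , 0.        , 0.        , 0.        ]), 'extrinsics': array([[ 9.17778774e-02, -9.95779306e-01, -6.28282166e-04,
        -2.27223034e-01],
       [-9.70448744e-01, -8.93017963e-02, -2.24174984e-01,
         5.86985769e-01],
       [ 2.23172703e-01,  2.11840198e-02, -9.74548707e-01,
         1.00515088e+00],
       [ 0.00000000e+00,  0.00000000e+00,  0.00000000e+00,
         1.00000000e+00]])}
side {'fx': 391.07419567128727, 'fy': 391.07419567128727, 'cx': 322.0529429185536, 'cy': 201.9661314420876, 'distortion': array([-0.03162076,  0.        ,  0.        ,  0.        ,  0.        ]), 'extrinsics': array([[-0.91210648, -0.40989712, -0.00679126,  0.47208244],
       [-0.24804854,  0.56499759, -0.78692417,  0.2990891 ],
       [ 0.326395  , -0.71607407, -0.61701234,  0.60207636],
       [ 0.        ,  0.        ,  0.        ,  1.        ]])}
0.0187 {'t': 0.1, 'q': array([ 1.13449659e+00,  5.28372762e-01,  1.43376598e+00,  2.86425861e-07,
        1.18141029e+00, -1.78503677e-01]), 'qd': array([ 0.00088564, -0.00314323, -0.00316659, -0.00062951,  0.00060384,
        0.00099718]), 'tau': array([-5.88876310e-05, -4.43302703e+01, -1.78586286e+01, -2.06942218e-04,
        3.91343943e-03, -1.93155785e-06]), 'tcp_pos': array([0.15904213, 0.60376288, 0.23043435]), 'tool_rot': array([ 1.28541384e-01,  9.91703663e-01, -9.32290548e-04, -2.96108550e-04]), 'force': array([-0.79933557,  0.26488453,  0.2047982 ]), 'ft_torque': array([ 0.04892458, -0.03696309, -0.04426376]), 'gripper_force': 0.0, 'finger_gap': 1.0021937353455699}
```

View pics/top0.png

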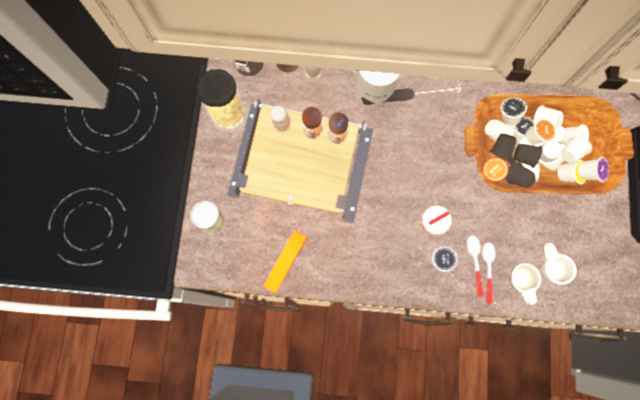

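View pics/side0.png

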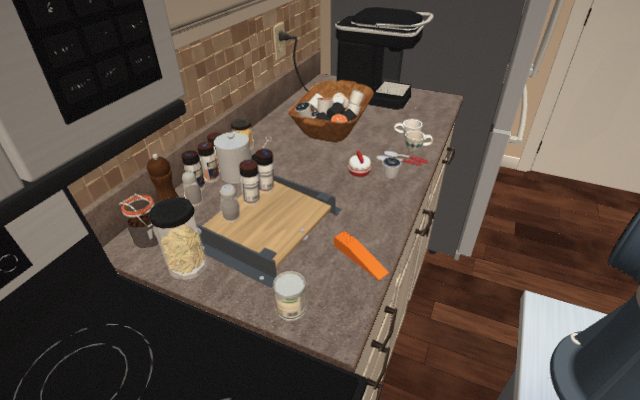

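The top view shows the stand with its front at around (235,190)-(350,215), the foot marker at (291,200), and the wedge from (297,235) to (275,288). In the side view the wedge runs from (340,237) to (385,275). Next I'll zoom in and measure both.

```bash
cat > h.py <<'E'
import cv2,numpy as np
from station import sensors,cams,order,manip
def ray(n,uv):
    m=cams.camera_model(n);K=np.array([[m['fx'],0,m['cx']],[0,m['fy'],m['cy']],[0,0,1]])
    p=cv2.undistortPoints(np.array(uv,float).reshape(-1,1,2),K,m['distortion']).reshape(-1,2)
    E=m['extrinsics'];R=E[:3,:3];o=-R.T@E[:3,3]
    return o,np.c_[p,np.ones(len(p))]@R
def plane(n,uv,z):
    o,d=ray(n,uv); z=np.broadcast_to(z,len(d)); return o+d*((z-o[2])/d[:,2])[:,None]
def proj(n,P):
    m=cams.camera_model(n);K=np.array([[m['fx'],0,m['cx']],[0,m['fy'],m['cy']],[0,0,1]]);E=m['extrinsics']
    return cv2.projectPoints(np.array(P,float).reshape(-1,1,3),cv2.Rodrigues(E[:3,:3])[0],E[:3,3],K,m['distortion'])[0].reshape(-1,2)
def mask(im,lo,hi):
    m=cv2.inRange(cv2.cvtColor(im,cv2.COLOR_RGB2HSV),lo,hi)
    return m
def big(m,roi=None):
    if roi: k=np.zeros_like(m);x0,y0,x1,y1=roi;k[y0:y1,x0:x1]=m[y0:y1,x0:x1];m=k
    return max(cv2.findContours(m,cv2.RETR_EXTERNAL,cv2.CHAIN_APPROX_NONE)[0],key=cv2.contourArea)
OR=((5,200,150),(16,255,255))
E
python3 - <<'E'
from h import *
t=cv2.imread('pics/top0.png');s=cv2.imread('pics/side0.png')
a=cv2.resize(t[90:300,190:390],None,fx=2.7,fy=2.7,interpolation=2); b=cv2.resize(s[170:300,190:400],None,fx=2.7,fy=2.7,interpolation=2)
cv2.imwrite('pics/a.png',a);cv2.imwrite('pics/b.png',b)
for n,i,roi in(("top",t,(250,215,330,300)),("side",s,(320,220,400,290))):
    c=big(mask(i[:,:,::-1].copy(),*OR),roi); print(n,cv2.contourArea(c),cv2.approxPolyDP(c,2,True).reshape(-1,2).tolist(),cv2.minAreaRect(c))
    if n=="top": print(plane("top",cv2.boxPoints(cv2.minAreaRect(c)),.014).round(4))
E
```

```text
top 0.0 [[292, 262]] ((292.0, 262.0), (0.0, 0.0), 0.0)
[[ 0.4777 -0.1198  0.014 ]
 [ 0.4777 -0.1198  0.014 ]
 [ 0.4777 -0.1198  0.014 ]
 [ 0.4777 -0.1198  0.014 ]]
side 845.5 [[335, 237], [335, 245], [378, 279], [386, 273], [367, 251], [345, 232]] ((360.7153625488281, 254.7230682373047), (62.35882568359375, 17.27804183959961), 37.87498474121094)
```

View pics/a.png

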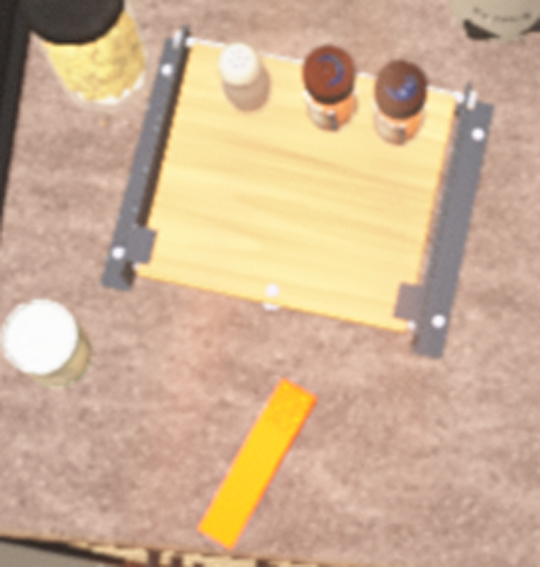

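View pics/b.png

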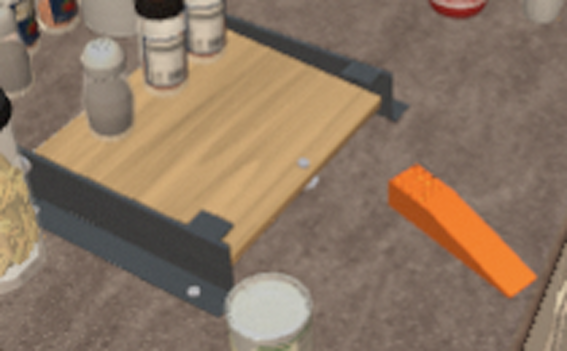

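Zoomed views: in crop `a` the textured thick end of the wedge is at (287,379)-(316,399), facing the shelf. The thin end is at (198,532)-(230,548), facing the robot, so the wedge must be turned around. The shelf's front corners are at (137,272) and (413,330), and the foot screw is at (271,290).

```bash
python3 - <<'E'
from h import *
c=lambda l:np.array(l)/2.7+[190-.3,90-.3]
t=cv2.imread('pics/top0.png')[:,:,::-1].copy()
w=big(mask(t,(8,200,150),(26,255,255)),(250,215,330,300));print(cv2.contourArea(w),cv2.approxPolyDP(w,2,True).reshape(-1,2).tolist())
r=cv2.boxPoints(cv2.minAreaRect(w)); r=r[np.argsort(r[:,1])]
H=plane("top",r[:2],.028);T=plane("top",r[2:],.003);print("heel",H,"thin",T)
h,tp=H.mean(0),T.mean(0);d=(tp-h)[:2];print("len",np.linalg.norm(d),"yaw",np.degrees(np.arctan2(d[1],d[0])));print("heelpt",h[:2]+d/np.linalg.norm(d)*.015)
B=plane("top",c([[137,272],[413,330],[190,40],[460,95]]),[.031,.031,.045,.045]);print("board",B)
f=B[:2].mean(0);rr=B[2:].mean(0);e=B[1]-B[0]
print("front mid",f,"yaw long",np.degrees(np.arctan2(*(rr-f)[[1,0]])),"yaw edge",np.degrees(np.arctan2(e[0],-e[1])),np.linalg.norm(e),np.linalg.norm((rr-f)[:2]))
print("screws",plane("top",c([[271,290]]),.032))
# stand top screws (worktop flange)
print("cheek screws", plane("top",c([[118,253],[167,70],[438,321],[478,134]]),.004))
# side view check of board front
s=lambda l:np.array(l)/2.7+[190-.3,170-.3]
print("side", plane("side",s([[382,95],[232,248],[304,162]]),[.031,.031,.032]))
print("side wedge thin",plane("side",s([[512,297],[536,277]]),.002))
E
```

```text
740.5 [[296, 232], [265, 284], [274, 291], [305, 239]]
heel [[ 0.54266764 -0.11963214  0.028     ]
 [ 0.53089333 -0.14532968  0.028     ]] thin [[ 0.42419106 -0.06420572  0.003     ]
 [ 0.41277519 -0.09002752  0.003     ]]
len 0.13061190695639496 yaw 154.91995875578982
heelpt [ 0.52319474 -0.12612265]
board [[ 0.62002976  0.00675119  0.031     ]
 [ 0.59290848 -0.21820437  0.031     ]
 [ 0.8166902  -0.01434953  0.045     ]
 [ 0.7890311  -0.23992453  0.045     ]]
front mid [ 0.60646912 -0.10572659  0.031     ] yaw long -6.22176700900028 yaw edge -6.874561196079831 0.22658456991945994 0.1975551624353715
screws [[ 0.61487877 -0.10219935  0.032     ]]
cheek screws [[ 0.64100974  0.02949614  0.004     ]
 [ 0.80497679  0.00888588  0.004     ]
 [ 0.60793774 -0.23851214  0.004     ]
 [ 0.77184137 -0.25939857  0.004     ]]
side [[ 0.59010488 -0.21483716  0.031     ]
 [ 0.62047645 -0.0014343   0.031     ]
 [ 0.61332518 -0.1076108   0.032     ]]
side wedge thin [[ 0.42061527 -0.06526184  0.002     ]
 [ 0.40994674 -0.09144088  0.002     ]]
```

Emit:
move_arm(
  targets=[
    {"dx": 0.488, "dy": -0.975},
    {"dx": 0.488, "dy": -0.975},
    {"dx": 0.488, "dy": -0.975},
    {"dx": 0.488, "dy": -0.975},
    {"dx": 0.488, "dy": -0.975},
    {"dx": 0.488, "dy": -0.975},
    {"dx": 0.488, "dy": -0.975},
    {"dx": 0.488, "dy": -0.975},
    {"dx": 0.488, "dy": -0.975},
    {"dx": 0.488, "dy": -0.975},
  ],
  claw=100,
)

```text
schema error: expected keys dx, dy, dz, rx, ry, rz
```

Emit:
move_arm(
  targets=[
    {"dx": 0.488, "dy": -0.975},
    {"dx": 0.488, "dy": -0.975},
    {"dx": 0.488, "dy": -0.975},
    {"dx": 0.488, "dy": -0.975},
    {"dx": 0.488, "dy": -0.975},
    {"dx": 0.488, "dy": -0.975},
    {"dx": 0.488, "dy": -0.975},
    {"dx": 0.488, "dy": -0.975},
    {"dx": 0.488, "dy": -0.975},
    {"dx": 0.488, "dy": -0.975},
  ],
)

```text
schema error: expected keys dx, dy, dz, rx, ry, rz
```

Emit:
move_arm(
  targets=[
    {"dx": 0.488, "dy": -0.975, "dz": -0.4, "rz": -0.034},
    {"dx": 0.488, "dy": -0.975, "dz": -0.4, "rz": -0.034},
    {"dx": 0.488, "dy": -0.975, "dz": -0.4, "rz": -0.034},
    {"dx": 0.488, "dy": -0.975, "dz": -0.4, "rz": -0.034},
    {"dx": 0.488, "dy": -0.975, "dz": -0.4, "rz": -0.034},
    {"dx": 0.488, "dy": -0.975, "dz": -0.4, "rz": -0.034},
    {"dx": 0.488, "dy": -0.975, "dz": -0.4, "rz": -0.034},
    {"dx": 0.488, "dy": -0.975, "dz": -0.4, "rz": -0.034},
    {"dx": 0.488, "dy": -0.975, "dz": -0.4, "rz": -0.034},
    {"dx": 0.488, "dy": -0.975, "dz": -0.4, "rz": -0.034},
  ],
)

```text
schema error: expected keys dx, dy, dz, rx, ry, rz
```

All six keys are required in each row.

Emit:
move_arm(
  targets=[
    {"dx": 0.49, "dy": -0.98, "dz": 0, "rx": 0, "ry": 0, "rz": 0},
    {"dx": 0.49, "dy": -0.98, "dz": 0, "rx": 0, "ry": 0, "rz": 0},
    {"dx": 0.49, "dy": -0.98, "dz": 0, "rx": 0, "ry": 0, "rz": 0},
    {"dx": 0.49, "dy": -0.98, "dz": 0, "rx": 0, "ry": 0, "rz": 0},
    {"dx": 0.49, "dy": -0.98, "dz": 0, "rx": 0, "ry": 0, "rz": 0},
    {"dx": 0.49, "dy": -0.98, "dz": 0, "rx": 0, "ry": 0, "rz": 0},
    {"dx": 0.49, "dy": -0.98, "dz": 0, "rx": 0, "ry": 0, "rz": 0},
    {"dx": 0.49, "dy": -0.98, "dz": 0, "rx": 0, "ry": 0, "rz": 0},
    {"dx": 0.49, "dy": -0.98, "dz": 0, "rx": 0, "ry": 0, "rz": 0},
    {"dx": 0.49, "dy": -0.98, "dz": 0, "rx": 0, "ry": 0, "rz": 0},
  ],
  claw=100,
)

```text
t: 1.35
tcp_pos: [0.2819, 0.3584, 0.2311]
tool_rot: [0.128, 0.992, -0.0, -0.0]
force: [0.6, -0.2, -0.1]
finger_gap: 0.999
gripper_force: 0.0
```

Emit:
move_arm(
  targets=[
    {"dx": 0.49, "dy": -0.98, "dz": 0, "rx": 0, "ry": 0, "rz": 0},
    {"dx": 0.49, "dy": -0.98, "dz": 0, "rx": 0, "ry": 0, "rz": 0},
    {"dx": 0.49, "dy": -0.98, "dz": 0, "rx": 0, "ry": 0, "rz": 0},
    {"dx": 0.49, "dy": -0.98, "dz": 0, "rx": 0, "ry": 0, "rz": 0},
    {"dx": 0.49, "dy": -0.98, "dz": 0, "rx": 0, "ry": 0, "rz": 0},
    {"dx": 0.49, "dy": -0.98, "dz": 0, "rx": 0, "ry": 0, "rz": 0},
    {"dx": 0.49, "dy": -0.98, "dz": 0, "rx": 0, "ry": 0, "rz": 0},
    {"dx": 0.49, "dy": -0.98, "dz": 0, "rx": 0, "ry": 0, "rz": 0},
    {"dx": 0.49, "dy": -0.98, "dz": 0, "rx": 0, "ry": 0, "rz": 0},
    {"dx": 0.49, "dy": -0.98, "dz": 0, "rx": 0, "ry": 0, "rz": 0},
  ],
)

```text
t: 2.6
tcp_pos: [0.4044, 0.1135, 0.2311]
tool_rot: [0.129, 0.992, -0.0, -0.0]
force: [0.8, -0.2, -0.1]
finger_gap: 1.0
gripper_force: 0.0
```

Emit:
move_arm(
  targets=[
    {"dx": 0.49, "dy": -0.97, "dz": -0.4, "rx": 0, "ry": 0, "rz": -0.034},
    {"dx": 0.49, "dy": -0.97, "dz": -0.4, "rx": 0, "ry": 0, "rz": -0.034},
    {"dx": 0.49, "dy": -0.97, "dz": -0.4, "rx": 0, "ry": 0, "rz": -0.034},
    {"dx": 0.49, "dy": -0.97, "dz": -0.4, "rx": 0, "ry": 0, "rz": -0.034},
    {"dx": 0.49, "dy": -0.97, "dz": -0.4, "rx": 0, "ry": 0, "rz": -0.034},
    {"dx": 0.49, "dy": -0.97, "dz": -0.4, "rx": 0, "ry": 0, "rz": -0.034},
    {"dx": 0.49, "dy": -0.97, "dz": -0.4, "rx": 0, "ry": 0, "rz": -0.034},
    {"dx": 0.49, "dy": -0.97, "dz": -0.4, "rx": 0, "ry": 0, "rz": -0.034},
    {"dx": 0.49, "dy": -0.97, "dz": -0.4, "rx": 0, "ry": 0, "rz": -0.034},
    {"dx": 0.49, "dy": -0.97, "dz": -0.4, "rx": 0, "ry": 0, "rz": -0.034},
  ],
)

```text
t: 3.85
tcp_pos: [0.5274, -0.1293, 0.1306]
tool_rot: [0.217, 0.976, 0.0, -0.0]
force: [0.1, 0.2, 1.3]
finger_gap: 0.999
gripper_force: 0.0
```

Emit:
move_arm(
  targets=[
    {"dx": -0.09, "dy": 0.09, "dz": -0.8, "rx": 0, "ry": 0, "rz": 0},
    {"dx": 0, "dy": 0, "dz": -0.8, "rx": 0, "ry": 0, "rz": 0},
    {"dx": 0, "dy": 0, "dz": -0.8, "rx": 0, "ry": 0, "rz": 0},
    {"dx": 0, "dy": 0, "dz": -0.7, "rx": 0, "ry": 0, "rz": 0},
    {"dx": 0, "dy": 0, "dz": -0.6, "rx": 0, "ry": 0, "rz": 0},
    {"dx": 0, "dy": 0, "dz": -0.5, "rx": 0, "ry": 0, "rz": 0},
    {"dx": 0, "dy": 0, "dz": -0.4, "rx": 0, "ry": 0, "rz": 0},
    {"dx": 0, "dy": 0, "dz": -0.3, "rx": 0, "ry": 0, "rz": 0},
    {"dx": 0, "dy": 0, "dz": -0.15, "rx": 0, "ry": 0, "rz": 0},
    {"dx": 0, "dy": 0, "dz": 0, "rx": 0, "ry": 0, "rz": 0},
  ],
)

```text
t: 5.1
tcp_pos: [0.5246, -0.1259, 0.005]
tool_rot: [0.216, 0.976, 0.0, -0.0]
force: [-0.2, -0.6, -0.0]
finger_gap: 0.999
gripper_force: 0.0
```

```bash
python3 - <<'E'
from h import *
ims=[]
for n,(x0,y0,x1,y1) in(("top",(230,170,340,300)),("side",(290,190,420,300))):
    im=cams.snapshot(n)[:,:,::-1]; ims.append(cv2.resize(im[y0:y1,x0:x1],(390,390),interpolation=2))
cv2.imwrite('pics/c.png',np.hstack(ims)); s=sensors.sense();print(s['tcp_pos'],s['force'])
E
```

```text
[ 0.52477813 -0.12596504  0.00534303] [-0.56625531 -0.45041658  0.17857763]
```

View pics/c.png

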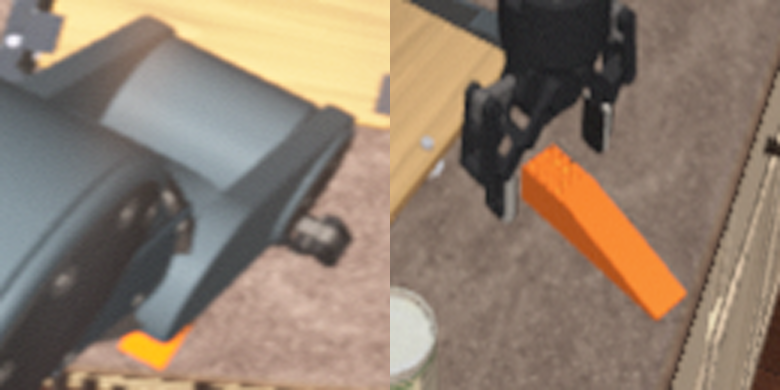

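In crop `c` the open fingers straddle the wedge heel, with pads at about (505,205) and (598,135), and touch nothing. I'll close on it.

Emit:
move_arm(
  targets=[
    {"dx": 0, "dy": 0, "dz": -0.1, "rx": 0, "ry": 0, "rz": 0},
    {"dx": 0, "dy": 0, "dz": 0, "rx": 0, "ry": 0, "rz": 0},
    {"dx": 0, "dy": 0, "dz": 0, "rx": 0, "ry": 0, "rz": 0},
    {"dx": 0, "dy": 0, "dz": 0, "rx": 0, "ry": 0, "rz": 0},
    {"dx": 0, "dy": 0, "dz": 0, "rx": 0, "ry": 0, "rz": 0},
    {"dx": 0, "dy": 0, "dz": 0, "rx": 0, "ry": 0, "rz": 0},
    {"dx": 0, "dy": 0, "dz": 0, "rx": 0, "ry": 0, "rz": 0},
    {"dx": 0, "dy": 0, "dz": 0, "rx": 0, "ry": 0, "rz": 0},
    {"dx": 0, "dy": 0, "dz": 0, "rx": 0, "ry": 0, "rz": 0},
    {"dx": 0, "dy": 0, "dz": 0, "rx": 0, "ry": 0, "rz": 0},
  ],
  claw=0,
  newtons=60,
)

```text
t: 6.45
tcp_pos: [0.5249, -0.1261, 0.0029]
tool_rot: [0.216, 0.976, -0.0, 0.0]
force: [-0.6, -0.2, 5.1]
finger_gap: 0.339
gripper_force: 60.3
```

Emit:
move_arm(
  targets=[
    {"dx": 0, "dy": 0, "dz": 0.1, "rx": 0, "ry": 0, "rz": 0},
    {"dx": 0, "dy": 0, "dz": 0.3, "rx": 0, "ry": 0, "rz": 0},
    {"dx": 0, "dy": 0, "dz": 0.5, "rx": 0, "ry": 0, "rz": 0},
    {"dx": 0, "dy": 0, "dz": 0.5, "rx": 0, "ry": 0, "rz": 0},
    {"dx": 0, "dy": 0, "dz": 0.5, "rx": 0, "ry": 0, "rz": 0},
    {"dx": 0, "dy": 0, "dz": 0.5, "rx": 0, "ry": 0, "rz": 0},
    {"dx": 0, "dy": 0, "dz": 0.4, "rx": 0, "ry": 0, "rz": 0},
    {"dx": 0, "dy": 0, "dz": 0.3, "rx": 0, "ry": 0, "rz": 0},
    {"dx": 0, "dy": 0, "dz": 0.1, "rx": 0, "ry": 0, "rz": 0},
    {"dx": 0, "dy": 0, "dz": 0, "rx": 0, "ry": 0, "rz": 0},
  ],
)

```text
t: 7.7
tcp_pos: [0.5245, -0.1259, 0.0825]
tool_rot: [0.216, 0.976, 0.0, -0.0]
force: [-0.5, 0.5, -1.0]
finger_gap: 0.339
gripper_force: 59.9
```

Emit:
move_arm(
  targets=[
    {"dx": -0.1, "dy": 0.08, "dz": 0, "rx": 0, "ry": 0, "rz": -0.27},
    {"dx": -0.1, "dy": 0.08, "dz": 0, "rx": 0, "ry": 0, "rz": -0.27},
    {"dx": -0.1, "dy": 0.08, "dz": 0, "rx": 0, "ry": 0, "rz": -0.27},
    {"dx": -0.1, "dy": 0.08, "dz": 0, "rx": 0, "ry": 0, "rz": -0.27},
    {"dx": -0.1, "dy": 0.08, "dz": 0, "rx": 0, "ry": 0, "rz": -0.27},
    {"dx": -0.1, "dy": 0.08, "dz": 0, "rx": 0, "ry": 0, "rz": -0.27},
    {"dx": -0.1, "dy": 0.08, "dz": 0, "rx": 0, "ry": 0, "rz": -0.27},
    {"dx": -0.1, "dy": 0.08, "dz": 0, "rx": 0, "ry": 0, "rz": -0.27},
    {"dx": -0.1, "dy": 0.08, "dz": 0, "rx": 0, "ry": 0, "rz": -0.27},
    {"dx": -0.1, "dy": 0.08, "dz": 0, "rx": 0, "ry": 0, "rz": -0.27},
  ],
)

```text
t: 8.95
tcp_pos: [0.4991, -0.1057, 0.082]
tool_rot: [0.8, 0.6, -0.0, -0.001]
force: [1.2, 0.4, -0.8]
finger_gap: 0.337
gripper_force: 59.8
```

Emit:
move_arm(
  targets=[
    {"dx": -0.1, "dy": 0.08, "dz": 0, "rx": 0, "ry": 0, "rz": -0.27},
    {"dx": -0.1, "dy": 0.08, "dz": 0, "rx": 0, "ry": 0, "rz": -0.27},
    {"dx": -0.1, "dy": 0.08, "dz": 0, "rx": 0, "ry": 0, "rz": -0.27},
    {"dx": -0.1, "dy": 0.08, "dz": 0, "rx": 0, "ry": 0, "rz": -0.27},
    {"dx": -0.1, "dy": 0.08, "dz": 0, "rx": 0, "ry": 0, "rz": -0.27},
    {"dx": -0.1, "dy": 0.08, "dz": 0, "rx": 0, "ry": 0, "rz": -0.27},
    {"dx": -0.1, "dy": 0.08, "dz": 0, "rx": 0, "ry": 0, "rz": -0.27},
    {"dx": -0.1, "dy": 0.08, "dz": 0, "rx": 0, "ry": 0, "rz": -0.27},
    {"dx": -0.1, "dy": 0.08, "dz": 0, "rx": 0, "ry": 0, "rz": -0.27},
    {"dx": -0.1, "dy": 0.08, "dz": 0, "rx": 0, "ry": 0, "rz": -0.27},
  ],
)

```text
t: 10.2
tcp_pos: [0.4741, -0.0857, 0.0821]
tool_rot: [0.998, -0.063, -0.001, -0.0]
force: [0.4, 0.5, -0.3]
finger_gap: 0.338
gripper_force: 59.8
```

```bash
python3 - <<'E'
from h import *
ims=[]
for n,(x0,y0,x1,y1) in(("top",(220,120,370,270)),("side",(230,170,380,320))):
    im=cams.snapshot(n)[:,:,::-1]; cv2.imwrite(f'pics/d_{n}.png',im);ims.append(cv2.resize(im[y0:y1,x0:x1],(400,400),interpolation=2))
cv2.imwrite('pics/d.png',np.hstack(ims)); s=sensors.sense();print(s['tcp_pos'],s['force'],s['finger_gap'],s['gripper_force'],s['q'])
E
```

```text
[ 0.47380118 -0.0855242   0.08210901] [ 0.36744218 -0.48946429 -0.35833678] 0.3386940975921359 59.820032715797424 [-4.11230235e-01  5.92920138e-01  1.91366642e+00  1.12060043e-05
  6.36925425e-01  1.28088575e+00]
```

View pics/d.png

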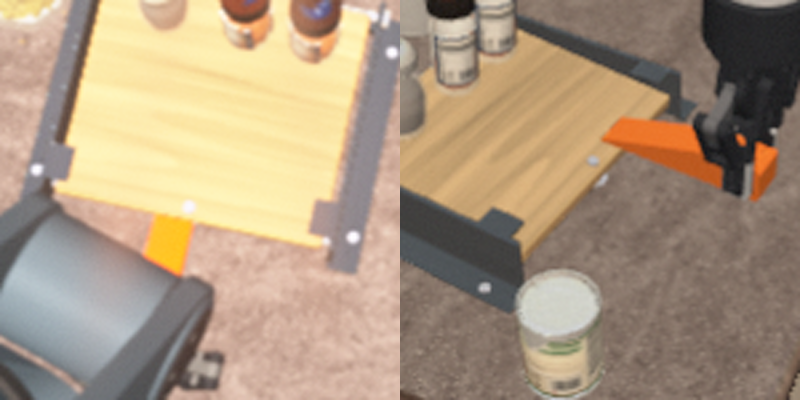

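Crop `d`: the wedge is held level, thin end toward the shelf. The thin end spans (157,217)-(195,217) in the top half, and the foot screw is at (188,207). Next I'll work out the offset.

```bash
python3 - <<'E'
from h import *
t=cv2.imread('pics/d_top.png')[:,:,::-1].copy();s=cv2.imread('pics/d_side.png')[:,:,::-1].copy()
for n,i,roi in(("top",t,(250,190,320,240)),("side",s,(290,200,380,260))):
    c=big(mask(i,(5,180,130),(26,255,255)),roi); print(n,cv2.approxPolyDP(c,1.5,True).reshape(-1,2).tolist())
    # white screws
    w=cv2.inRange(cv2.cvtColor(i,cv2.COLOR_RGB2HSV),(0,0,185),(180,45,255))
    k,_,st,ce=cv2.connectedComponentsWithStats(w); print([(ce[j].round(1).tolist(),int(st[j][4])) for j in range(1,k) if 225<ce[j][0]<370 and 120<ce[j][1]<300 and 3<st[j][4]<60])
m=plane("top",[[290.4,197.6]],.032),plane("side",[[302.4,229.8]],.032);print(m)
# wedge side lines in top at predicted height
print(plane("top",[[279,201],[293,201.5]],.083))
E
```

```text
top [[279, 201], [275, 216], [287, 222], [291, 204]]
[([241.1, 120.8], 15), ([232.1, 126.5], 39), ([356.1, 124.1], 36), ([364.5, 126.3], 23), ([303.0, 125.3], 7), ([306.4, 129.6], 5), ([366.5, 139.4], 17), ([233.2, 183.2], 17), ([290.3, 197.1], 22), ([351.9, 208.4], 19), ([342.0, 209.8], 10), ([298.9, 258.4], 11)]
side [[306, 221], [349, 239], [349, 232], [343, 229], [340, 219], [337, 217], [313, 214]]
[([366.0, 170.2], 4), ([265.2, 179.9], 30), ([250.4, 191.8], 30), ([302.0, 229.5], 6), ([261.2, 277.6], 5)]
(array([[ 0.61385529, -0.10302484,  0.032     ]]), array([[ 0.61296322, -0.10741326,  0.032     ]]))
[[ 0.59285209 -0.08478562  0.083     ]
 [ 0.59444162 -0.11357313  0.083     ]]
```

Emit:
move_arm(
  targets=[
    {"dx": -0.3, "dy": 0, "dz": 0, "rx": 0, "ry": 0, "rz": 0},
    {"dx": -0.3, "dy": 0, "dz": -0.3, "rx": 0, "ry": 0, "rz": 0},
    {"dx": 0, "dy": 0, "dz": -0.5, "rx": 0, "ry": 0, "rz": 0},
    {"dx": 0, "dy": 0, "dz": -0.6, "rx": 0, "ry": 0, "rz": 0},
    {"dx": 0, "dy": 0, "dz": -0.6, "rx": 0, "ry": 0, "rz": 0},
    {"dx": 0, "dy": 0, "dz": -0.5, "rx": 0, "ry": 0, "rz": 0},
    {"dx": 0, "dy": 0, "dz": -0.4, "rx": 0, "ry": 0, "rz": 0},
    {"dx": 0, "dy": 0, "dz": -0.15, "rx": 0, "ry": 0, "rz": 0},
    {"dx": 0, "dy": 0, "dz": -0.06, "rx": 0, "ry": 0, "rz": 0},
    {"dx": 0, "dy": 0, "dz": 0, "rx": 0, "ry": 0, "rz": 0},
  ],
)

```text
t: 11.55
tcp_pos: [0.4597, -0.086, 0.005]
tool_rot: [0.998, -0.061, 0.0, 0.0]
force: [0.4, 0.8, -0.8]
finger_gap: 0.34
gripper_force: 59.8
```

```bash
python3 - <<'E'
from h import *
ims=[]
for n,(x0,y0,x1,y1) in(("top",(220,150,370,300)),("side",(270,180,380,290))):
    im=cams.snapshot(n)[:,:,::-1]; cv2.imwrite(f'pics/e_{n}.png',im);ims.append(cv2.resize(im[y0:y1,x0:x1],(400,400),interpolation=2))
cv2.imwrite('pics/e.png',np.hstack(ims)); s=sensors.sense();print(s['tcp_pos'],s['force'])
for n,i,roi in(("top",0,(250,190,320,260)),("side",0,(290,200,380,270))):
    i=cv2.imread(f'pics/e_{n}.png')[:,:,::-1].copy()
    c=big(mask(i,(5,180,130),(26,255,255)),roi); a=cv2.approxPolyDP(c,1.5,True).reshape(-1,2); print(n,a.tolist(),plane(n,a,.004).round(4).tolist())
E
```

```text
[ 0.45980485 -0.08600725  0.00518002] [ 0.16900237 -0.01371518 -1.31547455]
top [[281, 215], [276, 233], [287, 240], [292, 217]] [[0.5792, -0.0842, 0.004], [0.5384, -0.0777, 0.004], [0.5253, -0.1033, 0.004], [0.577, -0.1088, 0.004]]
side [[313, 249], [354, 267], [354, 263], [350, 262], [347, 257], [346, 247], [318, 243]] [[0.5788, -0.0883, 0.004], [0.4787, -0.0751, 0.004], [0.4826, -0.0856, 0.004], [0.4913, -0.0849, 0.004], [0.5024, -0.0958, 0.004], [0.5153, -0.123, 0.004], [0.5767, -0.1097, 0.004]]
```

View pics/e.png

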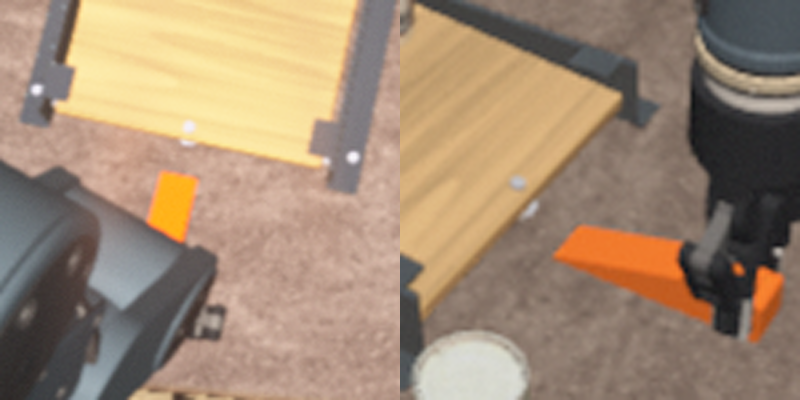

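Crop `e`: the wedge is just above the worktop, with the thin end at (160,172)-(198,178) and the foot screws at (188,127). It lines up with a small shift of about -2.5 mm in y. I'll set it down and advance.

Emit:
move_arm(
  targets=[
    {"dx": 0, "dy": -0.1, "dz": -0.04, "rx": 0, "ry": 0, "rz": 0},
    {"dx": 0, "dy": 0, "dz": -0.03, "rx": 0, "ry": 0, "rz": 0},
    {"dx": 0.16, "dy": -0.02, "dz": 0, "rx": 0, "ry": 0, "rz": 0},
    {"dx": 0.16, "dy": -0.02, "dz": 0, "rx": 0, "ry": 0, "rz": 0},
    {"dx": 0.16, "dy": -0.02, "dz": 0, "rx": 0, "ry": 0, "rz": 0},
    {"dx": 0.16, "dy": -0.02, "dz": 0, "rx": 0, "ry": 0, "rz": 0},
    {"dx": 0.16, "dy": -0.02, "dz": 0, "rx": 0, "ry": 0, "rz": 0},
    {"dx": 0.16, "dy": -0.02, "dz": 0, "rx": 0, "ry": 0, "rz": 0},
    {"dx": 0, "dy": 0, "dz": 0, "rx": 0, "ry": 0, "rz": 0},
    {"dx": 0, "dy": 0, "dz": 0, "rx": 0, "ry": 0, "rz": 0},
  ],
)

```text
t: 12.9
tcp_pos: [0.4833, -0.0913, 0.003]
tool_rot: [0.998, -0.061, -0.0, -0.0]
force: [-0.8, 0.4, -0.3]
finger_gap: 0.341
gripper_force: 59.8
```

Emit:
move_arm(
  targets=[
    {"dx": 0.1, "dy": -0.0125, "dz": 0, "rx": 0, "ry": 0, "rz": 0},
    {"dx": 0.1, "dy": -0.0125, "dz": 0, "rx": 0, "ry": 0, "rz": 0},
    {"dx": 0.1, "dy": -0.0125, "dz": 0, "rx": 0, "ry": 0, "rz": 0},
    {"dx": 0.1, "dy": -0.0125, "dz": 0, "rx": 0, "ry": 0, "rz": 0},
    {"dx": 0.1, "dy": -0.0125, "dz": 0, "rx": 0, "ry": 0, "rz": 0},
    {"dx": 0.1, "dy": -0.0125, "dz": 0, "rx": 0, "ry": 0, "rz": 0},
    {"dx": 0.1, "dy": -0.0125, "dz": 0, "rx": 0, "ry": 0, "rz": 0},
    {"dx": 0.1, "dy": -0.0125, "dz": 0, "rx": 0, "ry": 0, "rz": 0},
    {"dx": 0, "dy": 0, "dz": 0, "rx": 0, "ry": 0, "rz": 0},
    {"dx": 0, "dy": 0, "dz": 0, "rx": 0, "ry": 0, "rz": 0},
  ],
)

```text
t: 14.15
tcp_pos: [0.5034, -0.0938, 0.003]
tool_rot: [0.998, -0.061, -0.0, -0.0]
force: [-0.5, 0.3, -0.6]
finger_gap: 0.34
gripper_force: 59.8
```

Emit:
move_arm(
  targets=[
    {"dx": 0.08, "dy": -0.01, "dz": 0, "rx": 0, "ry": 0, "rz": 0},
    {"dx": 0.08, "dy": -0.01, "dz": 0, "rx": 0, "ry": 0, "rz": 0},
    {"dx": 0.08, "dy": -0.01, "dz": 0, "rx": 0, "ry": 0, "rz": 0},
    {"dx": 0.08, "dy": -0.01, "dz": 0, "rx": 0, "ry": 0, "rz": 0},
    {"dx": 0.08, "dy": -0.01, "dz": 0, "rx": 0, "ry": 0, "rz": 0},
    {"dx": 0.08, "dy": -0.01, "dz": 0, "rx": 0, "ry": 0, "rz": 0},
    {"dx": 0.08, "dy": -0.01, "dz": 0, "rx": 0, "ry": 0, "rz": 0},
    {"dx": 0.08, "dy": -0.01, "dz": 0, "rx": 0, "ry": 0, "rz": 0},
    {"dx": 0, "dy": 0, "dz": 0, "rx": 0, "ry": 0, "rz": 0},
    {"dx": 0, "dy": 0, "dz": 0, "rx": 0, "ry": 0, "rz": 0},
  ],
)

```text
t: 15.4
tcp_pos: [0.515, -0.0941, 0.0029]
tool_rot: [0.998, -0.06, -0.005, -0.001]
force: [-8.3, 1.6, 5.2]
finger_gap: 0.338
gripper_force: 60.5
```

Emit:
move_arm(
  targets=[
    {"dx": 0, "dy": 0, "dz": 0.02, "rx": 0, "ry": 0, "rz": 0},
    {"dx": 0, "dy": 0, "dz": 0.02, "rx": 0, "ry": 0, "rz": 0},
    {"dx": 0.04, "dy": -0.005, "dz": 0, "rx": 0, "ry": 0, "rz": 0},
    {"dx": 0.04, "dy": -0.005, "dz": 0, "rx": 0, "ry": 0, "rz": 0},
    {"dx": 0.04, "dy": -0.005, "dz": 0, "rx": 0, "ry": 0, "rz": 0},
    {"dx": 0, "dy": 0, "dz": 0, "rx": 0, "ry": 0, "rz": 0},
    {"dx": 0, "dy": 0, "dz": 0, "rx": 0, "ry": 0, "rz": 0},
    {"dx": 0, "dy": 0, "dz": 0, "rx": 0, "ry": 0, "rz": 0},
    {"dx": 0, "dy": 0, "dz": 0, "rx": 0, "ry": 0, "rz": 0},
    {"dx": 0, "dy": 0, "dz": 0, "rx": 0, "ry": 0, "rz": 0},
  ],
)

```text
t: 16.65
tcp_pos: [0.5189, -0.0948, 0.0035]
tool_rot: [0.998, -0.06, -0.004, -0.001]
force: [-6.6, 1.1, 1.0]
finger_gap: 0.339
gripper_force: 60.0
```

```bash
python3 - <<'E'
from h import *
ims=[]
for n,(x0,y0,x1,y1) in(("top",(220,130,370,280)),("side",(270,180,370,280))):
    im=cams.snapshot(n)[:,:,::-1]; cv2.imwrite(f'pics/f_{n}.png',im);ims.append(cv2.resize(im[y0:y1,x0:x1],(400,400),interpolation=2))
cv2.imwrite('pics/f.png',np.hstack(ims)); s=sensors.sense();print(s['tcp_pos'],s['force'],s['ft_torque'],s['tool_rot'])
E
```

```text
[ 0.51895135 -0.09481301  0.00344989] [-5.87658753  1.26607741  0.71688611] [0.1476969  0.80069222 0.0072134 ] [ 0.99816193 -0.06046656 -0.00388569 -0.00120801]
```

View pics/f.png

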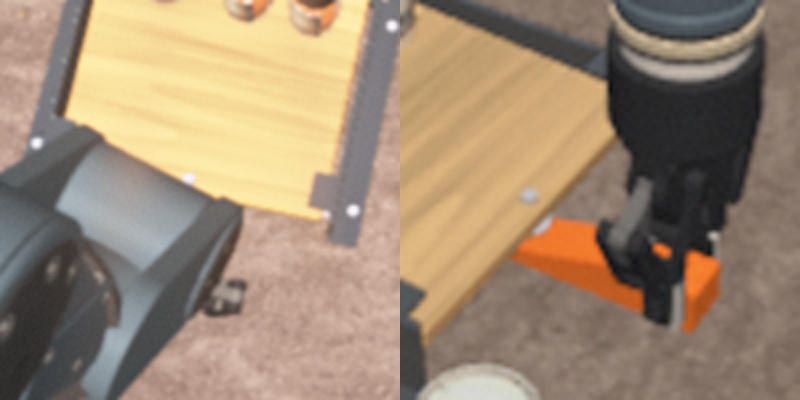

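In crop `f` the wedge is running in under the foot, squarely and level, with a push of about 6 N, so I'll continue.

Emit:
move_arm(
  targets=[
    {"dx": 0.08, "dy": -0.01, "dz": 0, "rx": 0, "ry": 0, "rz": 0},
    {"dx": 0.08, "dy": -0.01, "dz": 0, "rx": 0, "ry": 0, "rz": 0},
    {"dx": 0.08, "dy": -0.01, "dz": 0, "rx": 0, "ry": 0, "rz": 0},
    {"dx": 0.08, "dy": -0.01, "dz": 0, "rx": 0, "ry": 0, "rz": 0},
    {"dx": 0.08, "dy": -0.01, "dz": 0, "rx": 0, "ry": 0, "rz": 0},
    {"dx": 0.08, "dy": -0.01, "dz": 0, "rx": 0, "ry": 0, "rz": 0},
    {"dx": 0.08, "dy": -0.01, "dz": 0, "rx": 0, "ry": 0, "rz": 0},
    {"dx": 0.08, "dy": -0.01, "dz": 0, "rx": 0, "ry": 0, "rz": 0},
    {"dx": 0, "dy": 0, "dz": 0, "rx": 0, "ry": 0, "rz": 0},
    {"dx": 0, "dy": 0, "dz": 0, "rx": 0, "ry": 0, "rz": 0},
  ],
)

```text
t: 18.0
tcp_pos: [0.5356, -0.0971, 0.0034]
tool_rot: [0.998, -0.061, -0.003, -0.001]
force: [-4.8, 1.0, -0.6]
finger_gap: 0.338
gripper_force: 59.8
```

Emit:
move_arm(
  targets=[
    {"dx": 0.04, "dy": -0.005, "dz": 0, "rx": 0, "ry": 0, "rz": 0},
    {"dx": 0.04, "dy": -0.005, "dz": 0, "rx": 0, "ry": 0, "rz": 0},
    {"dx": 0.04, "dy": -0.005, "dz": 0, "rx": 0, "ry": 0, "rz": 0},
    {"dx": 0.04, "dy": -0.005, "dz": 0, "rx": 0, "ry": 0, "rz": 0},
    {"dx": 0.04, "dy": -0.005, "dz": 0, "rx": 0, "ry": 0, "rz": 0},
    {"dx": 0.04, "dy": -0.005, "dz": 0, "rx": 0, "ry": 0, "rz": 0},
    {"dx": 0.04, "dy": -0.005, "dz": 0, "rx": 0, "ry": 0, "rz": 0},
    {"dx": 0.04, "dy": -0.005, "dz": 0, "rx": 0, "ry": 0, "rz": 0},
    {"dx": 0, "dy": 0, "dz": 0, "rx": 0, "ry": 0, "rz": 0},
    {"dx": 0, "dy": 0, "dz": 0, "rx": 0, "ry": 0, "rz": 0},
  ],
)

```text
t: 19.25
tcp_pos: [0.5437, -0.0982, 0.0034]
tool_rot: [0.998, -0.061, -0.003, -0.001]
force: [-5.2, 0.5, -1.0]
finger_gap: 0.34
gripper_force: 59.8
```

Emit:
move_arm(
  targets=[
    {"dx": 0.03, "dy": -0.004, "dz": 0, "rx": 0, "ry": 0, "rz": 0},
    {"dx": 0.03, "dy": -0.004, "dz": 0, "rx": 0, "ry": 0, "rz": 0},
    {"dx": 0.03, "dy": -0.004, "dz": 0, "rx": 0, "ry": 0, "rz": 0},
    {"dx": 0.03, "dy": -0.004, "dz": 0, "rx": 0, "ry": 0, "rz": 0},
    {"dx": 0.03, "dy": -0.004, "dz": 0, "rx": 0, "ry": 0, "rz": 0},
    {"dx": 0.03, "dy": -0.004, "dz": 0, "rx": 0, "ry": 0, "rz": 0},
    {"dx": 0.03, "dy": -0.004, "dz": 0, "rx": 0, "ry": 0, "rz": 0},
    {"dx": 0, "dy": 0, "dz": 0, "rx": 0, "ry": 0, "rz": 0},
    {"dx": 0, "dy": 0, "dz": 0, "rx": 0, "ry": 0, "rz": 0},
    {"dx": 0, "dy": 0, "dz": 0, "rx": 0, "ry": 0, "rz": 0},
  ],
)

```text
t: 20.5
tcp_pos: [0.5491, -0.0989, 0.0033]
tool_rot: [0.998, -0.061, -0.003, -0.001]
force: [-4.9, 0.7, -0.4]
finger_gap: 0.339
gripper_force: 59.8
```

Emit:
move_arm(
  targets=[
    {"dx": 0.02, "dy": -0.0025, "dz": 0, "rx": 0, "ry": 0, "rz": 0},
    {"dx": 0.02, "dy": -0.0025, "dz": 0, "rx": 0, "ry": 0, "rz": 0},
    {"dx": 0.02, "dy": -0.0025, "dz": 0, "rx": 0, "ry": 0, "rz": 0},
    {"dx": 0.02, "dy": -0.0025, "dz": 0, "rx": 0, "ry": 0, "rz": 0},
    {"dx": 0.02, "dy": -0.0025, "dz": 0, "rx": 0, "ry": 0, "rz": 0},
    {"dx": 0.02, "dy": -0.0025, "dz": 0, "rx": 0, "ry": 0, "rz": 0},
    {"dx": 0.02, "dy": -0.0025, "dz": 0, "rx": 0, "ry": 0, "rz": 0},
    {"dx": 0, "dy": 0, "dz": 0, "rx": 0, "ry": 0, "rz": 0},
    {"dx": 0, "dy": 0, "dz": 0, "rx": 0, "ry": 0, "rz": 0},
    {"dx": 0, "dy": 0, "dz": 0, "rx": 0, "ry": 0, "rz": 0},
  ],
)

```text
t: 21.75
tcp_pos: [0.555, -0.1003, 0.0039]
tool_rot: [0.998, -0.061, -0.0, -0.0]
force: [-4.4, -0.5, -5.7]
finger_gap: 0.338
gripper_force: 59.2
```

```bash
python3 - <<'E'
from h import *
ims=[]
for n,(x0,y0,x1,y1) in(("top",(220,90,370,240)),("side",(250,160,370,280))):
    im=cams.snapshot(n)[:,:,::-1]; cv2.imwrite(f'pics/g_{n}.png',im);ims.append(cv2.resize(im[y0:y1,x0:x1],(400,400),interpolation=2))
cv2.imwrite('pics/g.png',np.hstack(ims)); s=sensors.sense();print(s['tcp_pos'],s['force'],s['ft_torque'],s['tool_rot'],s['qd'].round(3),s['finger_gap'])
E
```

```text
[ 0.55499473 -0.10032885  0.00391385] [-4.99240166  1.51365853 -4.41746938] [0.1003201  1.00508098 0.01418063] [ 9.98152482e-01 -6.07576009e-02 -3.57494237e-04 -9.87856435e-05] [-0.    -0.001 -0.001  0.001  0.002  0.   ] 0.33532438113118485
```

View pics/g.png

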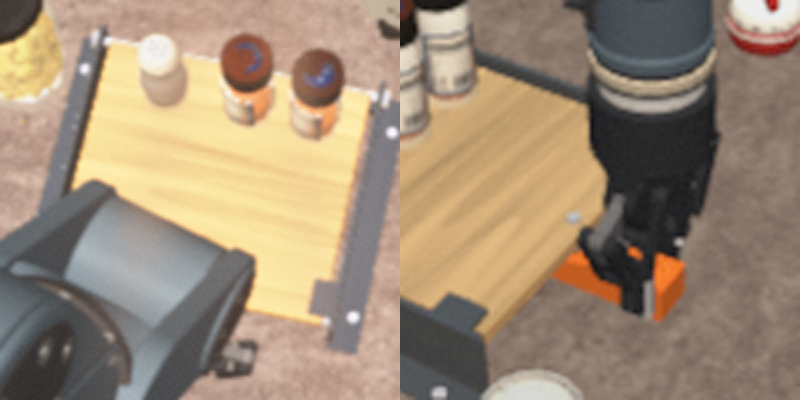

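In crop `g` the wedge sits under the shelf front near (560,270), and the gripper is clear. The heel is slightly lifted (Fz about -5 N), so I'll lower it 1 mm and continue in small steps.

Emit:
move_arm(
  targets=[
    {"dx": 0, "dy": 0, "dz": -0.02, "rx": 0, "ry": 0, "rz": 0},
    {"dx": 0, "dy": 0, "dz": -0.02, "rx": 0, "ry": 0, "rz": 0},
    {"dx": 0, "dy": 0, "dz": 0, "rx": 0, "ry": 0, "rz": 0},
    {"dx": 0.02, "dy": -0.0025, "dz": 0, "rx": 0, "ry": 0, "rz": 0},
    {"dx": 0.02, "dy": -0.0025, "dz": 0, "rx": 0, "ry": 0, "rz": 0},
    {"dx": 0.02, "dy": -0.0025, "dz": 0, "rx": 0, "ry": 0, "rz": 0},
    {"dx": 0, "dy": 0, "dz": 0, "rx": 0, "ry": 0, "rz": 0},
    {"dx": 0, "dy": 0, "dz": 0, "rx": 0, "ry": 0, "rz": 0},
    {"dx": 0, "dy": 0, "dz": 0, "rx": 0, "ry": 0, "rz": 0},
    {"dx": 0, "dy": 0, "dz": 0, "rx": 0, "ry": 0, "rz": 0},
  ],
)

```text
t: 23.1
tcp_pos: [0.5565, -0.1006, 0.0031]
tool_rot: [0.998, -0.061, -0.0, -0.0]
force: [-5.1, 1.2, -2.7]
finger_gap: 0.338
gripper_force: 59.5
```

Emit:
move_arm(
  targets=[
    {"dx": 0, "dy": 0, "dz": -0.02, "rx": 0, "ry": 0, "rz": 0},
    {"dx": 0.02, "dy": -0.0025, "dz": 0, "rx": 0, "ry": 0, "rz": 0},
    {"dx": 0.02, "dy": -0.0025, "dz": 0, "rx": 0, "ry": 0, "rz": 0},
    {"dx": 0.02, "dy": -0.0025, "dz": 0, "rx": 0, "ry": 0, "rz": 0},
    {"dx": 0.02, "dy": -0.0025, "dz": 0, "rx": 0, "ry": 0, "rz": 0},
    {"dx": 0, "dy": 0, "dz": 0, "rx": 0, "ry": 0, "rz": 0},
    {"dx": 0, "dy": 0, "dz": 0, "rx": 0, "ry": 0, "rz": 0},
    {"dx": 0, "dy": 0, "dz": 0, "rx": 0, "ry": 0, "rz": 0},
    {"dx": 0, "dy": 0, "dz": 0, "rx": 0, "ry": 0, "rz": 0},
    {"dx": 0, "dy": 0, "dz": 0, "rx": 0, "ry": 0, "rz": 0},
  ],
)

```text
t: 24.35
tcp_pos: [0.557, -0.1005, 0.003]
tool_rot: [0.998, -0.061, -0.002, -0.0]
force: [-8.7, 1.0, 1.3]
finger_gap: 0.342
gripper_force: 60.1
```

Emit:
move_arm(
  targets=[
    {"dx": 0.02, "dy": -0.0025, "dz": 0, "rx": 0, "ry": 0, "rz": 0},
    {"dx": 0.02, "dy": -0.0025, "dz": 0, "rx": 0, "ry": 0, "rz": 0},
    {"dx": 0, "dy": 0, "dz": 0, "rx": 0, "ry": 0, "rz": 0},
    {"dx": 0, "dy": 0, "dz": 0, "rx": 0, "ry": 0, "rz": 0},
    {"dx": 0, "dy": 0, "dz": 0, "rx": 0, "ry": 0, "rz": 0},
    {"dx": 0, "dy": 0, "dz": 0, "rx": 0, "ry": 0, "rz": 0},
    {"dx": 0, "dy": 0, "dz": 0, "rx": 0, "ry": 0, "rz": 0},
    {"dx": 0, "dy": 0, "dz": 0, "rx": 0, "ry": 0, "rz": 0},
    {"dx": 0, "dy": 0, "dz": 0, "rx": 0, "ry": 0, "rz": 0},
    {"dx": 0, "dy": 0, "dz": 0, "rx": 0, "ry": 0, "rz": 0},
  ],
)

```text
t: 25.6
tcp_pos: [0.5572, -0.1005, 0.0029]
tool_rot: [0.998, -0.061, -0.003, -0.0]
force: [-10.1, -0.4, 2.0]
finger_gap: 0.338
gripper_force: 60.2
```

Emit:
move_arm(
  targets=[
    {"dx": 0.02, "dy": -0.0025, "dz": 0.01, "rx": 0, "ry": 0, "rz": 0},
    {"dx": 0.02, "dy": -0.0025, "dz": 0, "rx": 0, "ry": 0, "rz": 0},
    {"dx": 0.02, "dy": -0.0025, "dz": 0, "rx": 0, "ry": 0, "rz": 0},
    {"dx": 0, "dy": 0, "dz": 0, "rx": 0, "ry": 0, "rz": 0},
    {"dx": 0, "dy": 0, "dz": 0, "rx": 0, "ry": 0, "rz": 0},
    {"dx": 0, "dy": 0, "dz": 0, "rx": 0, "ry": 0, "rz": 0},
    {"dx": 0, "dy": 0, "dz": 0, "rx": 0, "ry": 0, "rz": 0},
    {"dx": 0, "dy": 0, "dz": 0, "rx": 0, "ry": 0, "rz": 0},
    {"dx": 0, "dy": 0, "dz": 0, "rx": 0, "ry": 0, "rz": 0},
    {"dx": 0, "dy": 0, "dz": 0, "rx": 0, "ry": 0, "rz": 0},
  ],
)

```text
t: 26.85
tcp_pos: [0.5574, -0.1004, 0.0029]
tool_rot: [0.998, -0.061, -0.004, -0.001]
force: [-10.9, -0.6, 1.9]
finger_gap: 0.342
gripper_force: 60.2
```

```bash
python3 - <<'E'
from h import *
F=[]
for _ in range(4): cams.snapshot("side"); F.append(sensors.sense()['force'])
print(np.mean(F,0),np.std(F,0))
E
```

```text
[-11.71638704  -0.52609213   2.95975289] [0.37148172 0.23011232 0.24985219]
```

Emit:
move_arm(
  targets=[
    {"dx": 0.02, "dy": -0.0025, "dz": 0.01, "rx": 0, "ry": 0, "rz": 0},
    {"dx": 0.02, "dy": -0.0025, "dz": 0.01, "rx": 0, "ry": 0, "rz": 0},
    {"dx": 0.02, "dy": -0.0025, "dz": 0, "rx": 0, "ry": 0, "rz": 0},
    {"dx": 0.02, "dy": -0.0025, "dz": 0, "rx": 0, "ry": 0, "rz": 0},
    {"dx": 0, "dy": 0, "dz": 0, "rx": 0, "ry": 0, "rz": 0},
    {"dx": 0, "dy": 0, "dz": 0, "rx": 0, "ry": 0, "rz": 0},
    {"dx": 0, "dy": 0, "dz": 0, "rx": 0, "ry": 0, "rz": 0},
    {"dx": 0, "dy": 0, "dz": 0, "rx": 0, "ry": 0, "rz": 0},
    {"dx": 0, "dy": 0, "dz": 0, "rx": 0, "ry": 0, "rz": 0},
    {"dx": 0, "dy": 0, "dz": 0, "rx": 0, "ry": 0, "rz": 0},
  ],
)

```text
t: 28.3
tcp_pos: [0.5582, -0.1003, 0.0029]
tool_rot: [0.998, -0.061, -0.005, -0.001]
force: [-13.4, -2.1, 1.0]
finger_gap: 0.335
gripper_force: 60.0
```

```bash
python3 - <<'E'
from h import *
F=[]
for _ in range(4): cams.snapshot("side"); F.append(sensors.sense()['force'])
print(np.mean(F,0),np.std(F,0))
E
```

```text
[-13.40766218  -0.19303003   1.3842699 ] [0.58618003 0.31504407 0.1524447 ]
```

The push is at 13.4 N with little downward pressing. Now easing off.

Emit:
move_arm(
  targets=[
    {"dx": -0.02, "dy": 0.0025, "dz": 0, "rx": 0, "ry": 0, "rz": 0},
    {"dx": -0.02, "dy": 0.0025, "dz": 0, "rx": 0, "ry": 0, "rz": 0},
    {"dx": -0.02, "dy": 0.0025, "dz": 0, "rx": 0, "ry": 0, "rz": 0},
    {"dx": -0.02, "dy": 0.0025, "dz": 0, "rx": 0, "ry": 0, "rz": 0},
    {"dx": -0.02, "dy": 0.0025, "dz": 0, "rx": 0, "ry": 0, "rz": 0},
    {"dx": -0.02, "dy": 0.0025, "dz": 0, "rx": 0, "ry": 0, "rz": 0},
    {"dx": -0.02, "dy": 0.0025, "dz": 0, "rx": 0, "ry": 0, "rz": 0},
    {"dx": 0, "dy": 0, "dz": 0, "rx": 0, "ry": 0, "rz": 0},
    {"dx": 0, "dy": 0, "dz": 0, "rx": 0, "ry": 0, "rz": 0},
    {"dx": 0, "dy": 0, "dz": 0, "rx": 0, "ry": 0, "rz": 0},
  ],
)

```text
t: 29.75
tcp_pos: [0.5583, -0.1005, 0.003]
tool_rot: [0.998, -0.061, -0.002, -0.0]
force: [-5.7, 0.5, -3.5]
finger_gap: 0.342
gripper_force: 59.4
```

Emit:
move_arm(
  targets=[
    {"dx": -0.02, "dy": 0.0025, "dz": -0.02, "rx": 0, "ry": 0, "rz": 0},
    {"dx": -0.02, "dy": 0.0025, "dz": -0.01, "rx": 0, "ry": 0, "rz": 0},
    {"dx": -0.02, "dy": 0.0025, "dz": 0, "rx": 0, "ry": 0, "rz": 0},
    {"dx": -0.02, "dy": 0.0025, "dz": 0, "rx": 0, "ry": 0, "rz": 0},
    {"dx": 0, "dy": 0, "dz": 0, "rx": 0, "ry": 0, "rz": 0},
    {"dx": 0, "dy": 0, "dz": 0, "rx": 0, "ry": 0, "rz": 0},
    {"dx": 0, "dy": 0, "dz": 0, "rx": 0, "ry": 0, "rz": 0},
    {"dx": 0, "dy": 0, "dz": 0, "rx": 0, "ry": 0, "rz": 0},
    {"dx": 0, "dy": 0, "dz": 0, "rx": 0, "ry": 0, "rz": 0},
    {"dx": 0, "dy": 0, "dz": 0, "rx": 0, "ry": 0, "rz": 0},
  ],
)

```text
t: 31.0
tcp_pos: [0.5583, -0.1005, 0.0029]
tool_rot: [0.998, -0.061, 0.0, -0.0]
force: [-2.3, 4.8, 1.5]
finger_gap: 0.34
gripper_force: 60.0
```

```bash
python3 - <<'E'
from h import *
F=[]
for _ in range(4): cams.snapshot("side"); F.append(sensors.sense()['force'])
print(np.mean(F,0),np.std(F,0))
E
```

```text
[-3.47462289  3.94026798  1.83824868] [0.16837223 0.05678601 0.21477032]
```

Emit:
move_arm(
  targets=[
    {"dx": -0.02, "dy": 0.015, "dz": 0.01, "rx": 0, "ry": 0, "rz": 0},
    {"dx": -0.02, "dy": 0.015, "dz": 0, "rx": 0, "ry": 0, "rz": 0},
    {"dx": 0, "dy": 0, "dz": 0, "rx": 0, "ry": 0, "rz": 0},
    {"dx": 0, "dy": 0, "dz": 0, "rx": 0, "ry": 0, "rz": 0},
    {"dx": 0, "dy": 0, "dz": 0, "rx": 0, "ry": 0, "rz": 0},
    {"dx": 0, "dy": 0, "dz": 0, "rx": 0, "ry": 0, "rz": 0},
    {"dx": 0, "dy": 0, "dz": 0, "rx": 0, "ry": 0, "rz": 0},
    {"dx": 0, "dy": 0, "dz": 0, "rx": 0, "ry": 0, "rz": 0},
    {"dx": 0, "dy": 0, "dz": 0, "rx": 0, "ry": 0, "rz": 0},
    {"dx": 0, "dy": 0, "dz": 0, "rx": 0, "ry": 0, "rz": 0},
  ],
)

```text
t: 32.45
tcp_pos: [0.5576, -0.1004, 0.0029]
tool_rot: [0.998, -0.061, 0.001, 0.0]
force: [2.8, -1.7, -4.4]
finger_gap: 0.34
gripper_force: 59.3
```

That pulled it back about 0.7 mm, so I'll re-seat it with another push and ease off less this time.

Emit:
move_arm(
  targets=[
    {"dx": 0.04, "dy": -0.005, "dz": -0.01, "rx": 0, "ry": 0, "rz": 0},
    {"dx": 0.04, "dy": -0.005, "dz": 0, "rx": 0, "ry": 0, "rz": 0},
    {"dx": 0.04, "dy": -0.005, "dz": 0, "rx": 0, "ry": 0, "rz": 0},
    {"dx": 0.04, "dy": -0.005, "dz": 0, "rx": 0, "ry": 0, "rz": 0},
    {"dx": 0.04, "dy": -0.005, "dz": 0, "rx": 0, "ry": 0, "rz": 0},
    {"dx": 0.02, "dy": -0.0025, "dz": 0, "rx": 0, "ry": 0, "rz": 0},
    {"dx": 0, "dy": 0, "dz": 0, "rx": 0, "ry": 0, "rz": 0},
    {"dx": 0, "dy": 0, "dz": 0, "rx": 0, "ry": 0, "rz": 0},
    {"dx": 0, "dy": 0, "dz": 0, "rx": 0, "ry": 0, "rz": 0},
    {"dx": 0, "dy": 0, "dz": 0, "rx": 0, "ry": 0, "rz": 0},
  ],
)

```text
t: 33.7
tcp_pos: [0.5575, -0.1002, 0.0029]
tool_rot: [0.998, -0.06, -0.005, -0.001]
force: [-9.8, -4.7, 8.7]
finger_gap: 0.337
gripper_force: 60.7
```

```bash
cat > f.py <<'E'
from h import *
F=[]
for _ in range(4): cams.snapshot("side"); F.append(sensors.sense()['force'])
print(np.mean(F,0),np.std(F,0),sensors.sense()['tcp_pos'])
E
python3 f.py
```

```text
[-9.52203378 -4.89827965  8.08794308] [0.53305807 0.27674816 0.16812892] [ 0.55746287 -0.10020855  0.00290697]
```

Emit:
move_arm(
  targets=[
    {"dx": 0, "dy": -0.015, "dz": 0.02, "rx": 0, "ry": 0, "rz": 0},
    {"dx": 0, "dy": -0.01, "dz": 0.02, "rx": 0, "ry": 0, "rz": 0},
    {"dx": 0, "dy": 0, "dz": 0.01, "rx": 0, "ry": 0, "rz": 0},
    {"dx": 0.02, "dy": -0.0025, "dz": 0, "rx": 0, "ry": 0, "rz": 0},
    {"dx": 0.02, "dy": -0.0025, "dz": 0, "rx": 0, "ry": 0, "rz": 0},
    {"dx": 0, "dy": 0, "dz": 0, "rx": 0, "ry": 0, "rz": 0},
    {"dx": 0, "dy": 0, "dz": 0, "rx": 0, "ry": 0, "rz": 0},
    {"dx": 0, "dy": 0, "dz": 0, "rx": 0, "ry": 0, "rz": 0},
    {"dx": 0, "dy": 0, "dz": 0, "rx": 0, "ry": 0, "rz": 0},
    {"dx": 0, "dy": 0, "dz": 0, "rx": 0, "ry": 0, "rz": 0},
  ],
)

```text
t: 35.15
tcp_pos: [0.5578, -0.0997, 0.0029]
tool_rot: [0.998, -0.061, -0.006, -0.001]
force: [-7.9, -1.6, 1.4]
finger_gap: 0.337
gripper_force: 59.5
```

```bash
python3 f.py
```

```text
[-7.66931607 -1.19385408  2.02581416] [0.35411744 0.28223108 0.48270943] [ 0.5577229  -0.09970373  0.00293691]
```

Emit:
move_arm(
  targets=[
    {"dx": 0.02, "dy": -0.0025, "dz": 0, "rx": 0, "ry": 0, "rz": 0},
    {"dx": 0.02, "dy": -0.0025, "dz": 0, "rx": 0, "ry": 0, "rz": 0},
    {"dx": 0.02, "dy": -0.0025, "dz": 0.01, "rx": 0, "ry": 0, "rz": 0},
    {"dx": 0.02, "dy": -0.0025, "dz": 0, "rx": 0, "ry": 0, "rz": 0},
    {"dx": 0.02, "dy": -0.0025, "dz": 0, "rx": 0, "ry": 0, "rz": 0},
    {"dx": 0.02, "dy": -0.0025, "dz": 0, "rx": 0, "ry": 0, "rz": 0},
    {"dx": 0, "dy": 0, "dz": 0, "rx": 0, "ry": 0, "rz": 0},
    {"dx": 0, "dy": 0, "dz": 0, "rx": 0, "ry": 0, "rz": 0},
    {"dx": 0, "dy": 0, "dz": 0, "rx": 0, "ry": 0, "rz": 0},
    {"dx": 0, "dy": 0, "dz": 0, "rx": 0, "ry": 0, "rz": 0},
  ],
)

```text
t: 36.6
tcp_pos: [0.5581, -0.0994, 0.0029]
tool_rot: [0.998, -0.06, -0.009, -0.002]
force: [-11.6, -1.6, 3.9]
finger_gap: 0.342
gripper_force: 59.7
```

```bash
python3 f.py
```

```text
[-11.8258489   -2.22619584   3.73395453] [0.3346521  0.49988375 0.2994543 ] [ 0.55806929 -0.09943517  0.00291117]
```

Emit:
move_arm(
  targets=[
    {"dx": 0.02, "dy": -0.015, "dz": 0.01, "rx": 0, "ry": 0, "rz": 0},
    {"dx": 0.02, "dy": -0.015, "dz": 0.01, "rx": 0, "ry": 0, "rz": 0},
    {"dx": 0.02, "dy": -0.0025, "dz": 0.01, "rx": 0, "ry": 0, "rz": 0},
    {"dx": 0.02, "dy": -0.0025, "dz": 0, "rx": 0, "ry": 0, "rz": 0},
    {"dx": 0, "dy": 0, "dz": 0, "rx": 0, "ry": 0, "rz": 0},
    {"dx": 0, "dy": 0, "dz": 0, "rx": 0, "ry": 0, "rz": 0},
    {"dx": 0, "dy": 0, "dz": 0, "rx": 0, "ry": 0, "rz": 0},
    {"dx": 0, "dy": 0, "dz": 0, "rx": 0, "ry": 0, "rz": 0},
    {"dx": 0, "dy": 0, "dz": 0, "rx": 0, "ry": 0, "rz": 0},
    {"dx": 0, "dy": 0, "dz": 0, "rx": 0, "ry": 0, "rz": 0},
  ],
)

```text
t: 38.05
tcp_pos: [0.5581, -0.0993, 0.003]
tool_rot: [0.998, -0.06, -0.011, -0.003]
force: [-14.1, -0.9, 2.9]
finger_gap: 0.34
gripper_force: 59.5
```

```bash
python3 f.py
```

```text
[-13.47565379  -0.71656404   2.7822702 ] [0.4451746  0.3235373  0.52595393] [ 0.55806569 -0.09930911  0.00301485]
```

Emit:
move_arm(
  targets=[
    {"dx": -0.03, "dy": 0.004, "dz": 0, "rx": 0, "ry": 0, "rz": 0},
    {"dx": -0.03, "dy": 0.004, "dz": 0, "rx": 0, "ry": 0, "rz": 0},
    {"dx": -0.03, "dy": 0.004, "dz": -0.01, "rx": 0, "ry": 0, "rz": 0},
    {"dx": -0.03, "dy": 0.004, "dz": 0, "rx": 0, "ry": 0, "rz": 0},
    {"dx": -0.03, "dy": 0.004, "dz": -0.01, "rx": 0, "ry": 0, "rz": 0},
    {"dx": -0.03, "dy": 0.004, "dz": 0, "rx": 0, "ry": 0, "rz": 0},
    {"dx": -0.02, "dy": 0.0025, "dz": 0, "rx": 0, "ry": 0, "rz": 0},
    {"dx": 0, "dy": 0, "dz": 0, "rx": 0, "ry": 0, "rz": 0},
    {"dx": 0, "dy": 0, "dz": 0, "rx": 0, "ry": 0, "rz": 0},
    {"dx": 0, "dy": 0, "dz": 0, "rx": 0, "ry": 0, "rz": 0},
  ],
)

```text
t: 39.5
tcp_pos: [0.5581, -0.0996, 0.0029]
tool_rot: [0.998, -0.06, -0.006, -0.002]
force: [-5.7, 1.1, -1.7]
finger_gap: 0.34
gripper_force: 59.3
```

```bash
python3 f.py
```

```text
[-6.19394713  0.97662154 -2.5081016 ] [0.17326354 0.4148498  0.58305511] [ 0.55805294 -0.0996076   0.00294087]
```

Emit:
move_arm(
  targets=[
    {"dx": -0.02, "dy": 0.004, "dz": -0.01, "rx": 0, "ry": 0, "rz": 0},
    {"dx": -0.02, "dy": 0.004, "dz": -0.01, "rx": 0, "ry": 0, "rz": 0},
    {"dx": -0.02, "dy": 0.004, "dz": 0, "rx": 0, "ry": 0, "rz": 0},
    {"dx": -0.01, "dy": 0.002, "dz": 0, "rx": 0, "ry": 0, "rz": 0},
    {"dx": 0, "dy": 0, "dz": 0, "rx": 0, "ry": 0, "rz": 0},
    {"dx": 0, "dy": 0, "dz": 0, "rx": 0, "ry": 0, "rz": 0},
    {"dx": 0, "dy": 0, "dz": 0, "rx": 0, "ry": 0, "rz": 0},
    {"dx": 0, "dy": 0, "dz": 0, "rx": 0, "ry": 0, "rz": 0},
    {"dx": 0, "dy": 0, "dz": 0, "rx": 0, "ry": 0, "rz": 0},
    {"dx": 0, "dy": 0, "dz": 0, "rx": 0, "ry": 0, "rz": 0},
  ],
)

```text
t: 40.95
tcp_pos: [0.5581, -0.0996, 0.0029]
tool_rot: [0.998, -0.06, -0.004, -0.001]
force: [-5.1, 3.6, -1.3]
finger_gap: 0.342
gripper_force: 59.4
```

```bash
python3 f.py
```

```text
[-4.39625773  3.3309191  -1.54323767] [0.36318079 0.52502153 0.18384933] [ 0.55812167 -0.09964089  0.00294457]
```

Emit:
move_arm(
  targets=[
    {"dx": -0.01, "dy": 0.015, "dz": 0, "rx": 0, "ry": 0, "rz": 0},
    {"dx": 0, "dy": 0, "dz": 0, "rx": 0, "ry": 0, "rz": 0},
    {"dx": 0, "dy": 0, "dz": 0, "rx": 0, "ry": 0, "rz": 0},
    {"dx": 0, "dy": 0, "dz": 0, "rx": 0, "ry": 0, "rz": 0},
    {"dx": 0, "dy": 0, "dz": 0, "rx": 0, "ry": 0, "rz": 0},
    {"dx": 0, "dy": 0, "dz": 0, "rx": 0, "ry": 0, "rz": 0},
    {"dx": 0, "dy": 0, "dz": 0, "rx": 0, "ry": 0, "rz": 0},
    {"dx": 0, "dy": 0, "dz": 0, "rx": 0, "ry": 0, "rz": 0},
    {"dx": 0, "dy": 0, "dz": 0, "rx": 0, "ry": 0, "rz": 0},
    {"dx": 0, "dy": 0, "dz": 0, "rx": 0, "ry": 0, "rz": 0},
  ],
  claw=0,
  newtons=20,
)

```text
t: 42.4
tcp_pos: [0.5581, -0.0996, 0.0029]
tool_rot: [0.998, -0.06, -0.004, -0.001]
force: [-4.9, 2.4, -1.6]
finger_gap: 0.343
gripper_force: 59.3
```

Emit:
move_arm(
  targets=[
    {"dx": 0, "dy": 0.01, "dz": 0, "rx": 0, "ry": 0, "rz": 0},
    {"dx": 0, "dy": 0, "dz": 0, "rx": 0, "ry": 0, "rz": 0},
    {"dx": 0, "dy": 0, "dz": 0, "rx": 0, "ry": 0, "rz": 0},
    {"dx": 0, "dy": 0, "dz": 0, "rx": 0, "ry": 0, "rz": 0},
    {"dx": 0, "dy": 0, "dz": 0, "rx": 0, "ry": 0, "rz": 0},
    {"dx": 0, "dy": 0, "dz": 0, "rx": 0, "ry": 0, "rz": 0},
    {"dx": 0, "dy": 0, "dz": 0, "rx": 0, "ry": 0, "rz": 0},
    {"dx": 0, "dy": 0, "dz": 0, "rx": 0, "ry": 0, "rz": 0},
    {"dx": 0, "dy": 0, "dz": 0, "rx": 0, "ry": 0, "rz": 0},
    {"dx": 0, "dy": 0, "dz": 0, "rx": 0, "ry": 0, "rz": 0},
  ],
  claw=75,
)

```text
t: 43.65
tcp_pos: [0.5613, -0.101, 0.0038]
tool_rot: [0.998, -0.061, -0.0, -0.0]
force: [-0.9, -0.2, -0.6]
finger_gap: 0.749
gripper_force: 0.0
```

Emit:
move_arm(
  targets=[
    {"dx": 0, "dy": 0, "dz": 0.3, "rx": 0, "ry": 0, "rz": 0},
    {"dx": 0, "dy": 0, "dz": 0.6, "rx": 0, "ry": 0, "rz": 0},
    {"dx": 0, "dy": 0, "dz": 0.8, "rx": 0, "ry": 0, "rz": 0},
    {"dx": 0, "dy": 0, "dz": 0.8, "rx": 0, "ry": 0, "rz": 0},
    {"dx": -0.4, "dy": 0, "dz": 0.8, "rx": 0, "ry": 0, "rz": 0},
    {"dx": -0.8, "dy": 0, "dz": 0.8, "rx": 0, "ry": 0, "rz": 0},
    {"dx": -0.8, "dy": 0, "dz": 0.8, "rx": 0, "ry": 0, "rz": 0},
    {"dx": -0.8, "dy": 0, "dz": 0.8, "rx": 0, "ry": 0, "rz": 0},
    {"dx": -0.8, "dy": 0, "dz": 0.8, "rx": 0, "ry": 0, "rz": 0},
    {"dx": -0.8, "dy": 0, "dz": 0.8, "rx": 0, "ry": 0, "rz": 0},
  ],
)

```text
t: 44.9
tcp_pos: [0.4507, -0.101, 0.188]
tool_rot: [0.998, -0.061, 0.001, 0.0]
force: [-0.7, -0.4, -0.5]
finger_gap: 0.749
gripper_force: 0.0
```

```bash
python3 - <<'E'
from h import *
ims=[]
for n,(x0,y0,x1,y1) in(("top",(220,90,370,240)),("side",(250,160,370,280))):
    im=cams.snapshot(n)[:,:,::-1]; cv2.imwrite(f'pics/k_{n}.png',im);ims.append(cv2.resize(im[y0:y1,x0:x1],(400,400),interpolation=2))
cv2.imwrite('pics/k.png',np.hstack(ims))
i=cv2.imread('pics/k_side.png')[:,:,::-1].copy();c=big(mask(i,(5,180,130),(26,255,255)),(290,200,380,290));a=cv2.approxPolyDP(c,1.5,True).reshape(-1,2);print(a.tolist())
u=np.array([.9925,-.1219,0]);v=np.array([.1219,.9925,0])
h=np.array([.558,-.0998,0])  # expected heel corners
print(proj("side",[h-.015*u+.015*v,h-.015*u-.015*v,h-.015*u+.015*v+[0,0,.028],h-.015*u-.015*v+[0,0,.028]]).round(1))
E
```

```text
[[296, 242], [325, 255], [333, 246], [331, 238], [311, 231], [301, 236]]
[[326.3 256.4]
 [333.3 247.9]
 [326.3 247.1]
 [333.4 238.6]]
```

View pics/k.png

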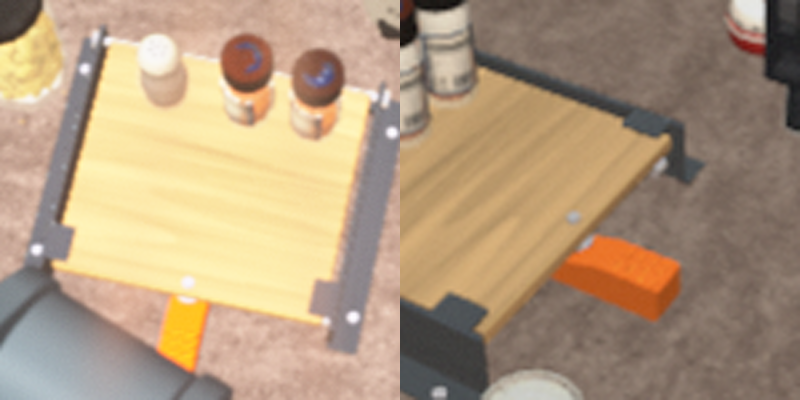

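Crop `k`: the wedge sits straight under the foot, with its heel at (600-680, 240-320). The shelf's front corners are up against both lips, and the gripper is clear.

```bash
python3 -c "
from station import order; print(order.sign_off())"
```

```text
the job is handed in; nothing more can be done
None
```

The wedge is in place under the foot and the job is handed in at about 45 s: the shelf is up against both stops after a final 13.5 N push, eased to about 5 N before release, though how tightly it holds was not measured after release.

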